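# Fill the worktop rack in order of height

## Task

The wooden rack on the worktop has the sauce bottle at one end and the garlic at the other. The pepper mill, the spice jar, the honey jar and the tin stand at the front of the worktop: put them into its four empty compartments, one in each and standing upright, so that the row steps down in height from the bottle to the garlic. Set them down rather than dropping them, knock nothing over, leave the bottle and the garlic in their places, and do not disturb the glass, the teaspoon or the keys.

Things in the scene. Friction and masses are not known exactly. Their poses are not given: they have to be found in the camera images.
- rack: Fixed wooden rack, 498 mm long (y axis), 90 mm deep (x axis). Origin on the worktop under its centre, z up; its floor is at z = 12 mm. Six compartments, 76 x 76 mm inside, centres at x = 0, y = -205, -123, -41, 41, 123, 205 mm; 6 mm partitions rise to z = 26 mm, rails to 32, ends to 50. Bottle and garlic stand in the end ones, either way round. A thing may stand anywhere in its compartment.
- sauce_bottle: Glass sauce bottle with a dark blue label and a red cap, 203 mm tall, 59 mm across, narrowing to the neck; loose, stands in one end compartment of the rack and stays there. Origin at the centre of its underside, z up.
- garlic: Bulb of garlic, 60 mm across, 59 mm high; loose, sits in the other end compartment and stays there. Origin at the centre of its underside.
- mill: Turned wooden pepper mill, 170 mm tall, round: foot 58 mm across, head about 49 mm across from 123 to 159 mm, with a metal knob on top. 0.13 to 0.23 kg. Origin at the centre of its underside, z up.
- spice_jar: Slim glass spice jar with a green cap, at the front of the worktop (others like it at the very back are no part of this), 106 mm tall, 45 mm across, cap 45 mm across from 85 to 105 mm. About 0.11 kg. Origin at the centre of its underside, z up.
- honey_jar: Squat glass jar of honey with a black screw lid, 94 mm tall, 63 mm across, lid 63 mm across from 83 mm to the top. 0.27 to 0.4 kg. Origin at the centre of its underside, z up.
- tin: Food tin with a bare metal lid and a paper label, 72 mm tall, 57 mm across, straight-sided. 0.14 to 0.23 kg. Origin at the centre of its underside, z up.
- glass: Small empty glass, 49 mm across, 62 mm tall, standing among the things at the front; loose, to be left alone. Origin at the centre of its underside.
- teaspoon: Steel teaspoon, 138 mm long (its x axis), 28 mm wide, 12 mm high, lying at the front; loose, to be left alone. Origin under its centre.
- keys: Bunch of keys, 104 x 115 mm, 8 mm high, lying at the left; loose, to be left alone. Origin under its centre.

How it is judged:
By the outcome, as a careful person would: the job done as asked, in the order asked, and still so for the second after the job is handed in, with the robot touching nothing.
It also fails if it takes over 102 s, if anything falls off the work surface, if the arm or the gripper's body presses on something with over 40 N, if the wrist force passes 120 N, or if a joint passes its speed limit or range.

## Robot

A 7-joint arm with a two-finger parallel gripper is mounted at the origin on a cart in front of the work surface, level with it; the furniture and walls round the work are solid. World frame = base frame: x ahead of the robot, y to its left, z up, the work surface at z = 0. Lengths are in m, angles in degrees, forces in N, time in s.
With the tool pointing down it reaches from about 0.425 to 0.875 m from the base axis. Payload 4.7 kg.
Tool frame: the origin (TCP) lies between the finger pads; the fingertips stand env.tip_reach ahead of it and the grasp point (between the pads) lies 2 mm behind it (env.tip_reach is the distance from the TCP to the fingertips, in m); z points along the fingers, y is the line along which they close (so a half turn about z gives the same grasp; the last joint's range is limited). The gripper opens to 87 mm and grips with 3 to 60 N. Pads are 19 mm wide; open, the fingers measure 117 mm over their backs; the gripper's body (75 mm by 190 mm) begins 51 mm behind the grasp point.
Start: joints at [72.428, 18.392, -4.016, 83.108, 1.295, 78.541, -3.26], TCP at [0.205, -0.617, 0.24] pointing down, gripper open.
Joint ranges: [-163.93, 163.93], [-17.29, 119.83], [-79.2, 71.16], [3.27, 140.29], [-89.18, 269.18], [5.43, 117.66], [-154.24, 154.24]. Speed limits (degrees/s): [147.25, 147.25, 180, 180, 180, 180, 180].

## Interface

Orientations are given as [roll, pitch, yaw] about the fixed x, y, z axes, in that order (R = Rz(yaw) Ry(pitch) Rx(roll)).
In Python, from cell import env, ticket, read_camera gives the robot as it stands (env), with the cameras as plain functions and the job (ticket).
- The arm moves only by the shell command python3 steer.py [FORCE], which reads ROWS from standard input. ROWS is 1 to 8 rows, one to a line, with the numbers parted by spaces; each row has 5 numbers: dx, dy, dz in m, then a turn about the tool's z in degrees, then the finger opening in m; each row is the pose to reach, as a shift and turn from the pose commanded when the command began, along the tool's axes at that moment; what a row does not reach only later rows make up. A row lasts 1/12 s, in which the tool goes at most 0.0417 m and 7.16 degrees, less where a joint would pass 70% of its speed; a pose out of reach is approached as far as the arm can. The fingers move at their own pace and stop on an object; FORCE is the grip in N (left out, the last holds). Time passes only in rows, so rows that do not move let the fingers close. It prints the time, the measured TCP pose, the force, the opening and the grip force at its end. Input that does not fit is refused with a message, and nothing moves.
- env.get_obs(): the state, without advancing time (a new reading comes with each control period).
- read_camera(name): name is "side" or "top"; returns a dict with "color" (420x560x3 uint8, blue, green, red), "fx", "fy", "cx", "cy" (pixels), "dist" ([k1, k2, p1, p2, k3] as OpenCV has them; the pictures are not rectified), "world_from_camera" (4x4, takes a point from camera to world coordinates). Camera axes: x right, y down, z forward; pixel columns grow to the right and rows downward; lengths in m; the calibration is good to about 2 mm. A picture is of the moment at which its call begins. There is no depth.
- ticket.sign_off(): hands the job in; it is judged then, once.
The state is a dict: "time_s": time; "qpos": joint angles; "joint_velocities": joint speeds; "effort": joint torques, N m; "tool_pos": TCP position; "tool_rot": TCP orientation; "force": force on the tool from outside, world axes, zero at the start; "wrist_torque": the same for the moment, N m; "grip_width": finger opening in m; "grasp_force": force on a finger pad.
Only numpy, scipy, OpenCV 4.12 (cv2) and the standard library are available. Lean on these libraries where they do the work, as an engineer would, in place of code of your own. Each camera call takes 0.05 s, during which the arm holds its last target. There are 200 camera calls.

## Working session

There is one attempt and no reset: what is moved stays moved. The work goes in short steps, Python scripts to look and compute and a shell command to move; the robot and the scene stay as the last step left them, time stands still between calls to the robot, and variables do not carry over. Pictures are saved under pics/ and viewed, at most 14 in all, crops included, and the job is handed in when it is done.

```bash
ls; mkdir -p pics
python3 - <<'E'
from cell import env, ticket, read_camera
import cv2,numpy as np
for n in("side","top"):
    c=read_camera(n); cv2.imwrite(f"pics/{n}0.png",c["color"])
    print(n,c["fx"],c["fy"],c["cx"],c["cy"],c["dist"]);print(np.round(c["world_from_camera"],3))
o=env.get_obs();print(o["time_s"],o["tool_pos"],o["tool_rot"],o["grip_width"],env.tip_reach)
E
```

```text
cell.py
pics
steer.py
side 487.02057596754054 487.02057596754054 276.77955305900593 207.74608613799043 [-0.16896078  0.          0.          0.          0.        ]
[[-1.000e+00 -3.000e-03 -2.000e-03  4.780e-01]
 [-1.000e-03  6.320e-01 -7.750e-01  1.111e+00]
 [ 4.000e-03 -7.750e-01 -6.320e-01  9.430e-01]
 [ 0.000e+00  0.000e+00  0.000e+00  1.000e+00]]
top 520.2669346985846 520.2669346985846 285.67874634270385 207.47793050779356 [-0.01415899  0.          0.          0.          0.        ]
[[-1.000e-03 -9.810e-01  1.940e-01  1.890e-01]
 [-1.000e+00  3.000e-03  7.000e-03  0.000e+00]
 [-8.000e-03 -1.940e-01 -9.810e-01  1.533e+00]
 [ 0.000e+00  0.000e+00  0.000e+00  1.000e+00]]
0.1 [ 0.20472197 -0.61643594  0.23858922] [-1.79904336e+02  7.95577024e-03  1.83783106e+01] 0.08704984824997906 0.017
```

View pics/side0.png

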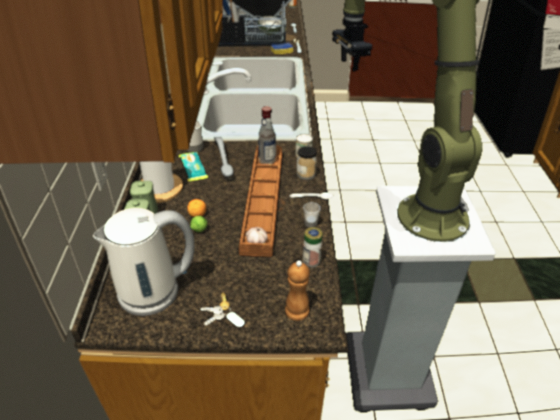

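View pics/top0.png

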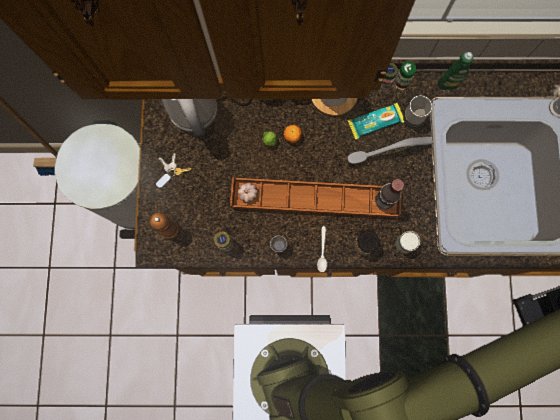

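The top view shows the garlic at (248,192) and the bottle at (390,196) in the rack. In front stand the mill (163,226), spice jar (221,240), glass (279,244), spoon (323,248), honey (367,241) and tin (410,242). The keys are at (172,170). I'll enlarge both views.

Run:
```python
import cv2
t=cv2.imread("pics/top0.png");s=cv2.imread("pics/side0.png")
r=lambda i,f:cv2.resize(i,None,fx=f,fy=f,interpolation=cv2.INTER_CUBIC)
a=r(t[165:275,140:300],5);b=r(t[165:275,285:445],5)
cv2.imwrite("pics/t1.png",a);cv2.imwrite("pics/t2.png",b)
cv2.imwrite("pics/s1.png",r(s[100:220,225:345],5));cv2.imwrite("pics/s2.png",r(s[210:330,225:345],5))
```

```text
(no output)
```

View pics/t1.png

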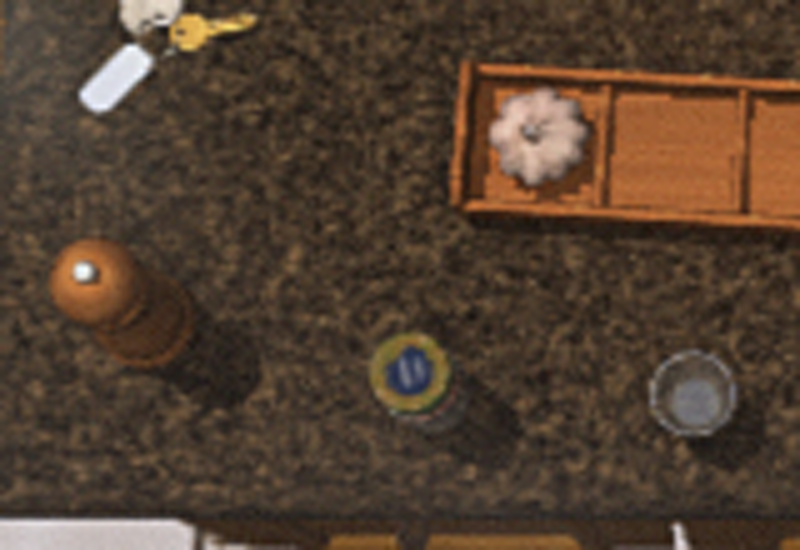

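View pics/t2.png

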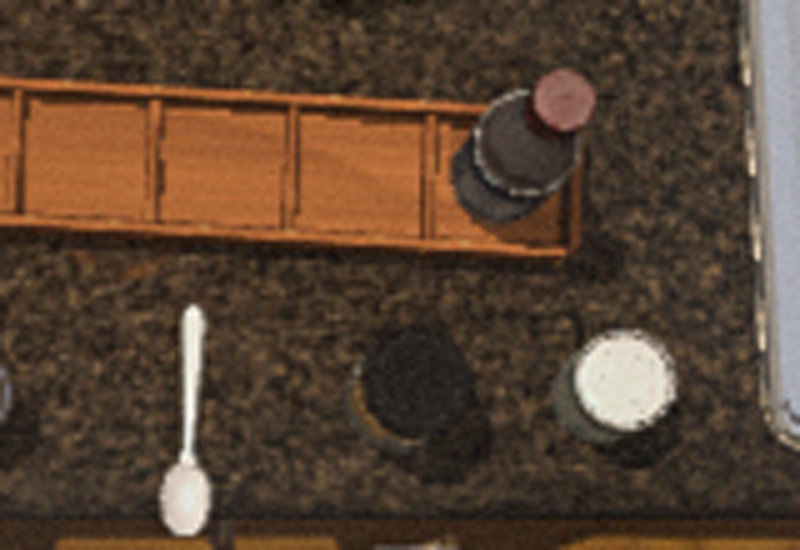

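View pics/s1.png

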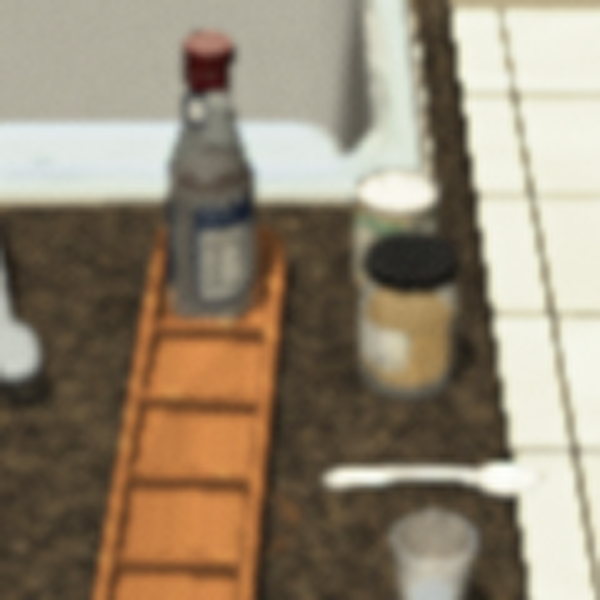

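View pics/s2.png

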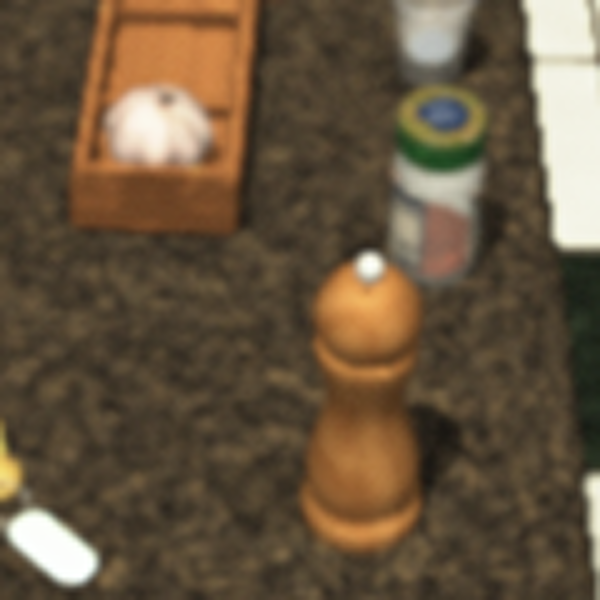

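```bash
cat > h.py <<'E'
import cv2,numpy as np,json,os
from cell import env, ticket, read_camera
from scipy.optimize import least_squares
def cams():
    if not os.path.exists("cams.npy"):
        np.save("cams.npy",{n:read_camera(n) for n in("side","top")},allow_pickle=True)
    return np.load("cams.npy",allow_pickle=True).item()
C=cams()
def crop(p,ox,oy,f=5): return ((np.array(p,float)+.5)/f-.5)+[ox,oy]
def proj(n,P):
    c=C[n];T=np.linalg.inv(c["world_from_camera"]);K=np.array([[c["fx"],0,c["cx"]],[0,c["fy"],c["cy"]],[0,0,1.]])
    return cv2.projectPoints(np.atleast_2d(P).astype(float),cv2.Rodrigues(T[:3,:3])[0],T[:3,3],K,np.array(c["dist"]))[0][:,0]
def tri(pt,ps):
    r=least_squares(lambda P:np.r_[(proj("top",P)[0]-pt),(proj("side",P)[0]-ps)],[.5,0,.05])
    return r.x,np.abs(r.fun).max()
E
python3 - <<'E'
from h import *
t1=lambda *p:crop(p,140,165);t2=lambda *p:crop(p,285,165);s1=lambda *p:crop(p,225,100);s2=lambda *p:crop(p,225,210)
for n,a,b in [("mill",t1(86,272),s2(370,265)),("spice",t1(410,373),s2(443,112)),("honey",t2(418,383),s1(412,258)),("tin",t2(626,380),s1(397,191)),("glass",t1(693,393),s1(435,540)),("bottle",t2(564,100),s1(208,43)),("garlic",t1(531,131),s2(167,98)),]:
    P,e=tri(a,b);print(n,np.round(P*1000,1),round(e,2))
obs=[("top",t1(604,147),0,.164,.026),("top",t1(743,152),0,.082,.026),("top",t2(154,162),0,0,.026),("top",t2(291,167),0,-.082,.026),("top",t2(430,174),0,-.164,.026),
("top",t1(466,62),.045,.249,.05),("top",t1(457,210),-.045,.249,.05),("top",t2(577,255),-.045,-.249,.05),
("side",s1(208,332),0,-.164,.026),("side",s1(200,404),0,-.082,.026),("side",s1(193,484),0,0,.026),("side",s1(183,568),0,.082,.026),
("side",s2(75,187),.045,.249,.05),("side",s2(240,178),-.045,.249,.05),("side",s2(70,228),.045,.249,0),("side",s2(237,231),-.045,.249,0)]
def f(v,z=True):
    x,y,a,dz=v;c,s=np.cos(a),np.sin(a)
    return np.concatenate([proj(n,[x+c*u-s*w,y+s*u+c*w,h+dz])[0]-p for n,p,u,w,h in obs])
r=least_squares(f,[.5,0,0,0],loss="soft_l1");x,y,a,dz=r.x;print(r.x,np.degrees(a));print(np.round(f(r.x).reshape(-1,2),1).tolist())
for w in(.205,.123,.041,-.041,-.123,-.205):print(w,np.round([x-np.sin(a)*w,y+np.cos(a)*w],4))
E
```

```text
mill [427.9 354.7 168.8] 0.29
spice [382.3 187.9 109.5] 0.09
honey [ 377.9 -218.4   93.5] 0.11
tin [ 381.9 -339.2   71.2] 0.02
glass [376.2  32.8  63.6] 0.09
bottle [ 509.8 -280.5  215.5] 0.06
garlic [527.6 127.   64.7] 0.54
[ 0.51922272 -0.07731334 -0.05215315 -0.0053012 ] -2.988155349406179
[[0.2, 0.6], [-0.1, 0.9], [0.2, 0.2], [0.4, 0.5], [0.2, 0.5], [-0.5, -0.4], [-0.9, -0.2], [1.1, -0.9], [0.1, -0.3], [-0.1, -0.3], [-0.6, -0.7], [-0.7, -0.6], [-0.9, -1.9], [-0.3, 1.2], [0.9, 3.1], [0.3, 3.9]]
0.205 [0.5299 0.1274]
0.123 [0.5256 0.0455]
0.041 [ 0.5214 -0.0364]
-0.041 [ 0.5171 -0.1183]
-0.123 [ 0.5128 -0.2001]
-0.205 [ 0.5085 -0.282 ]
```

Triangulated lid heights agree with the text. The garlic is at the +y end and the bottle at the −y end, so from −y to +y the row is mill, spice jar, honey, tin. I'll work in the reverse order and do the tin first. First move is over the tin while turning the tool to yaw 87°, so the fingers close along the rack's x axis.

```bash
cat > d.py <<'E'
# python3 d.py x y z_grasp : shift in tool axes from the present pose to a world grasp point (mm in), and turn to yaw 87
import sys,numpy as np
from cell import env, ticket, read_camera
from scipy.spatial.transform import Rotation as R
o=env.get_obs();r=R.from_euler("xyz",o["tool_rot"],degrees=True)
t=np.array(sys.argv[1:4],float)/1000
t[2]-=.002
print("t",round(o["time_s"],2),"pos",np.round(o["tool_pos"],4),"rot",np.round(o["tool_rot"],2),"F",np.round(o["force"],1),"w",round(o["grip_width"],4),"g",round(o["grasp_force"],1))
print("shift",np.round(r.inv().apply(t-o["tool_pos"]),4),"turn",round(o["tool_rot"][2]-87.01,2))
E
echo '0.256 -0.208 0.03 -57 0.087
0.256 -0.208 0.03 -57 0.087
0.256 -0.208 0.03 -57 0.087
0.256 -0.208 0.03 -57 0.087
0.256 -0.208 0.03 -57 0.087
0.256 -0.208 0.03 -57 0.087
0.256 -0.208 0.03 -57 0.087
0.256 -0.208 0.03 -57 0.087' | python3 steer.py 20
python3 d.py 382 -339 120
```

```text
time_s: 0.87
tool_pos: [0.3831, -0.3365, 0.2094]
tool_rot: [180.0, 0.0, 75.8]
force: [0.8, -0.2, 0.2]
grip_width: 0.0871
grasp_force: 0.0
t 0.87 pos [ 0.3831 -0.3365  0.2094] rot [1.7999e+02 2.0000e-02 7.5760e+01] F [ 0.8 -0.2  0.2] w 0.0871 g 0.0
shift [-0.0027 -0.0005  0.0914] turn -11.25
```

```bash
echo '-0.003 -0.001 0.03 -6 0.087
-0.003 -0.001 0.06 -11.3 0.087
-0.003 -0.001 0.09 -11.3 0.087
-0.003 -0.001 0.12 -11.3 0.087
-0.003 -0.001 0.145 -11.3 0.087
-0.003 -0.001 0.163 -11.3 0.087
-0.003 -0.001 0.163 -11.3 0.087
-0.003 -0.001 0.163 -11.3 0.087' | python3 steer.py 20
python3 d.py 382 -339 48
python3 - <<'E'
from h import *
a=read_camera("side")["color"][100:220,225:345];b=read_camera("top")["color"][165:285,330:450]
cv2.imwrite("pics/g1.png",cv2.resize(np.hstack([a,b]),None,fx=3.3,fy=3.3,interpolation=cv2.INTER_CUBIC))
E
```

```text
time_s: 1.53
tool_pos: [0.38, -0.3408, 0.046]
tool_rot: [-179.9, -0.1, 86.7]
force: [-0.6, -1.0, 1.0]
grip_width: 0.0871
grasp_force: 0.0
t 1.53 pos [ 0.38   -0.3408  0.046 ] rot [-1.7991e+02 -9.0000e-02  8.6690e+01] F [-0.6 -1.   1. ] w 0.0871 g 0.0
shift [ 0.0019  0.0018 -0.    ] turn -0.32
```

View pics/g1.png

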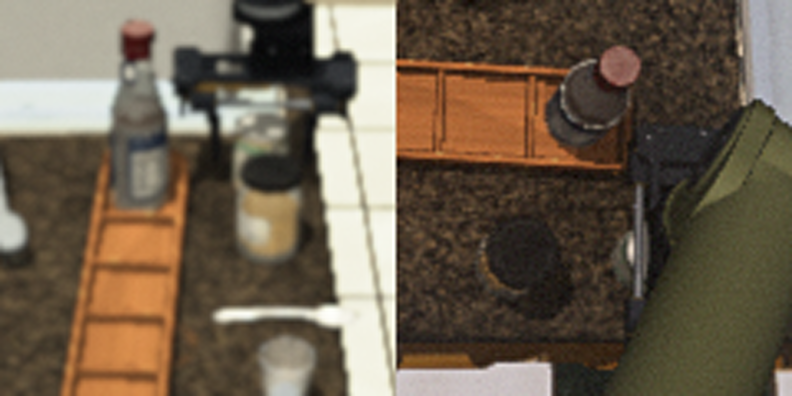

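The fingers straddle the tin's lid (side picture about (262,125)) and the gripper body is clear of the bottle at (140,150). I'll centre, close and lift.

```bash
echo '0.002 0.002 0 0 0.087
0.002 0.002 0 0 0.05
0.002 0.002 0 0 0.05
0.002 0.002 0 0 0.05
0.002 0.002 0 0 0.05
0.002 0.002 0 0 0.05
0.002 0.002 0 0 0.05
0.002 0.002 0 0 0.05' | python3 steer.py 20; echo '0 0 -0.02 0 0.05
0 0 -0.05 0 0.05
0 0 -0.08 0 0.05
0 0 -0.08 0 0.05
0 0 -0.08 0 0.05' | python3 steer.py 20
python3 d.py 526 45 142
```

```text
time_s: 2.3
tool_pos: [0.3824, -0.3396, 0.0466]
tool_rot: [-180.0, 0.0, 86.7]
force: [-1.3, 0.1, 2.5]
grip_width: 0.0571
grasp_force: 20.0
time_s: 2.72
tool_pos: [0.3836, -0.3403, 0.128]
tool_rot: [179.8, 0.1, 86.7]
force: [0.4, -0.1, -2.7]
grip_width: 0.0568
grasp_force: 20.0
t 2.72 pos [ 0.3836 -0.3403  0.128 ] rot [1.7985e+02 1.4000e-01 8.6680e+01] F [ 0.4 -0.1 -2.7] w 0.0568 g 20.0
shift [ 0.3929  0.1198 -0.0127] turn -0.33
```

Tin held at about 2.7 N of weight. I raise it clear of the honey jar, travel in y, then go across to the compartment.

```bash
echo '0 0 -0.03 0 0.05
0 0 -0.06 0 0.05
0.04 0 -0.06 0 0.05
0.08 0 -0.06 -0.3 0.05
0.12 0 -0.06 -0.3 0.05
0.16 0 -0.06 -0.3 0.05
0.2 0 -0.06 -0.3 0.05
0.24 0.02 -0.06 -0.3 0.05' | python3 steer.py 20; echo '0.04 0.03 0 0 0.05
0.08 0.06 0 0 0.05
0.12 0.085 0 0 0.05
0.15 0.1 0 0 0.05
0.15 0.1 0 0 0.05
0.15 0.1 0 0 0.05' | python3 steer.py 20; python3 d.py 526 45 60.5
```

```text
time_s: 3.38
tool_pos: [0.4112, -0.1019, 0.1843]
tool_rot: [-179.7, 0.1, 86.9]
force: [1.2, -0.4, -2.3]
grip_width: 0.0574
grasp_force: 20.0
time_s: 3.88
tool_pos: [0.523, 0.0461, 0.1848]
tool_rot: [-179.9, -0.3, 87.4]
force: [-0.3, -0.5, -1.8]
grip_width: 0.0572
grasp_force: 20.0
t 3.88 pos [0.523  0.0461 0.1848] rot [-179.87   -0.27   87.41] F [-0.3 -0.5 -1.8] w 0.0572 g 20.0
shift [-0.0016  0.0034  0.1263] turn 0.4
```

```bash
echo '-0.001 0.003 0.03 0.4 0.05
-0.001 0.003 0.06 0.4 0.05
-0.001 0.003 0.09 0.4 0.05
-0.001 0.003 0.11 0.4 0.05
-0.001 0.003 0.12 0.4 0.05
-0.001 0.003 0.12 0.4 0.05
-0.001 0.003 0.12 0.4 0.05' | python3 steer.py 20; python3 d.py 526 45 60.5
echo '0 0 0.002 0 0.05
0 0 0.003 0 0.05
0 0 0.004 0 0.05
0 0 0.004 0 0.05' | python3 steer.py ; python3 d.py 526 45 60.5
```

```text
time_s: 4.47
tool_pos: [0.5252, 0.0392, 0.0662]
tool_rot: [-179.9, 0.0, 86.6]
force: [-0.1, 0.0, -0.3]
grip_width: 0.0568
grasp_force: 20.0
t 4.47 pos [0.5252 0.0392 0.0662] rot [-179.93    0.     86.56] F [-0.1  0.  -0.3] w 0.0568 g 20.0
shift [0.0059 0.0004 0.0077] turn -0.45
time_s: 4.8
tool_pos: [0.5262, 0.0395, 0.0632]
tool_rot: [179.9, 0.0, 86.6]
force: [0.1, 0.8, -1.4]
grip_width: 0.0568
grasp_force: 20.0
t 4.8 pos [0.5262 0.0395 0.0632] rot [1.7993e+02 2.0000e-02 8.6580e+01] F [ 0.1  0.8 -1.4] w 0.0568 g 20.0
shift [ 0.0055 -0.0005  0.0047] turn -0.43
```

```bash
echo '0.003 0 0 0 0.05
0.005 0 0 0 0.05
0.005 0 0.001 0 0.05
0.005 0 0.002 0 0.05
0.005 0 0.003 0 0.05
0.005 0 0.003 0 0.05
0.005 0 0.003 0 0.05' | python3 steer.py ; echo '0 0 0.001 0 0.05
0 0 0.001 0 0.05
0 0 0.001 0 0.05' | python3 steer.py;python3 d.py 526 45 60.5
```

```text
time_s: 5.38
tool_pos: [0.5259, 0.0445, 0.0594]
tool_rot: [-180.0, 0.0, 86.6]
force: [0.3, 0.8, -1.5]
grip_width: 0.0569
grasp_force: 20.0
time_s: 5.63
tool_pos: [0.5261, 0.0446, 0.0586]
tool_rot: [180.0, 0.0, 86.6]
force: [0.0, 0.1, 0.1]
grip_width: 0.057
grasp_force: 20.0
t 5.63 pos [0.5261 0.0446 0.0586] rot [1.7999e+02 1.0000e-02 8.6580e+01] F [0.  0.1 0.1] w 0.057 g 20.0
shift [ 0.0004 -0.0002  0.0001] turn -0.43
```

Contact is beginning: the weight has come off the wrist at 0.0586, as predicted. I press 1 mm more, release, rise and check.

```bash
echo '0 0 0.001 0 0.05
0 0 0.001 0 0.05
0 0 0.001 0 0.062
0 0 0.001 0 0.07
0 0 0.001 0 0.087
0 0 0.001 0 0.087
0 0 0.001 0 0.087
0 0 0.001 0 0.087' | python3 steer.py ; echo '0 0 -0.02 0 0.087
0 0 -0.05 0 0.087
0 0 -0.09 0 0.087
0 0 -0.13 0 0.087
0 0 -0.13 0 0.087
0 0 -0.13 0 0.087' | python3 steer.py;python3 d.py 378 -218 190
```

```text
time_s: 6.3
tool_pos: [0.526, 0.0446, 0.0574]
tool_rot: [-180.0, 0.0, 86.6]
force: [0.3, -1.0, -0.3]
grip_width: 0.084
grasp_force: 0.0
time_s: 6.8
tool_pos: [0.5278, 0.0448, 0.1901]
tool_rot: [179.7, 0.0, 86.6]
force: [-0.3, -0.7, -0.0]
grip_width: 0.087
grasp_force: 0.0
t 6.8 pos [0.5278 0.0448 0.1901] rot [1.7968e+02 4.0000e-02 8.6570e+01] F [-0.3 -0.7 -0. ] w 0.087 g 0.0
shift [-0.2713 -0.1338  0.0015] turn -0.44
```

```bash
echo '-0.035 -0.017 0 -0.4 0.087
-0.07 -0.034 0 -0.4 0.087
-0.105 -0.052 0 -0.4 0.087
-0.14 -0.07 0 -0.4 0.087
-0.175 -0.087 0 -0.4 0.087
-0.21 -0.104 0 -0.4 0.087
-0.245 -0.12 0 -0.4 0.087
-0.271 -0.134 0 -0.4 0.087' | python3 steer.py ; echo '0 0 0 0 0.087
0 0 0 0 0.087
0 0 0.02 0 0.087
0 0 0.04 0 0.087
0 0 0.04 0 0.087
0 0 0.04 0 0.087' | python3 steer.py;python3 d.py 378 -218.4 75
python3 - <<'E'
from h import *
a=read_camera("side")["color"][100:220,225:345];b=read_camera("top")["color"][165:285,330:450]
cv2.imwrite("pics/g2.png",cv2.resize(np.hstack([a,b]),None,fx=3.3,fy=3.3,interpolation=cv2.INTER_CUBIC))
E
```

```text
time_s: 7.47
tool_pos: [0.3732, -0.2204, 0.1861]
tool_rot: [-179.9, -0.0, 86.8]
force: [1.2, -0.1, 0.4]
grip_width: 0.0871
grasp_force: 0.0
time_s: 7.97
tool_pos: [0.3758, -0.2161, 0.1464]
tool_rot: [-179.8, -0.1, 87.1]
force: [0.7, -0.7, 0.1]
grip_width: 0.0869
grasp_force: 0.0
t 7.97 pos [ 0.3758 -0.2161  0.1464] rot [-1.7985e+02 -1.4000e-01  8.7120e+01] F [ 0.7 -0.7  0.1] w 0.0869 g 0.0
shift [-0.0024  0.0026  0.0734] turn 0.11
```

View pics/g2.png

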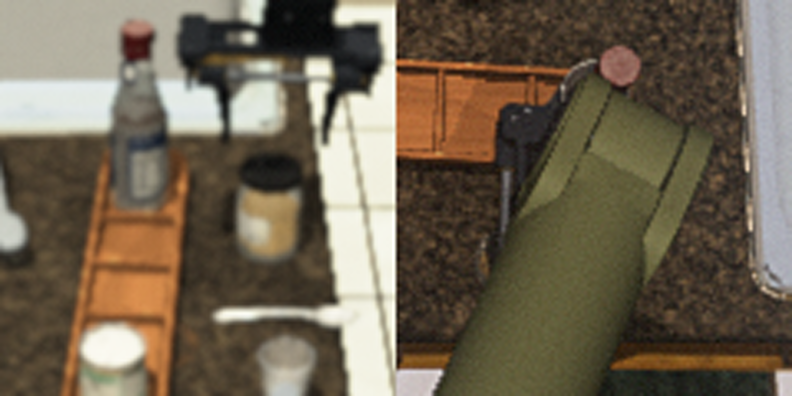

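The tin stands upright in its compartment, (112,350) in the side half. The open fingers sit above and on either side of the honey lid at (270,172). Descend and grip.

```bash
echo '-0.002 0.002 0 0 0.087
-0.002 0.002 0.03 0 0.087
-0.002 0.002 0.055 0 0.087
-0.002 0.002 0.073 0 0.087
-0.002 0.002 0.073 0 0.087
-0.002 0.002 0.073 0 0.087' | python3 steer.py ; python3 d.py 378 -218.4 75;  echo '0 0 0 0 0.055
0 0 0 0 0.055
0 0 0 0 0.055
0 0 0 0 0.055
0 0 0 0 0.055
0 0 0 0 0.055' | python3 steer.py 30; echo '0 0 -0.02 0 0.055
0 0 -0.05 0 0.055
0 0 -0.08 0 0.055
0 0 -0.1 0 0.055
0 0 -0.1 0 0.055
0 0 -0.1 0 0.055' | python3 steer.py; python3 d.py 521.4 -36.4 170
```

```text
time_s: 8.57
tool_pos: [0.3782, -0.2199, 0.0748]
tool_rot: [-180.0, -0.0, 87.0]
force: [-0.7, 0.4, 0.2]
grip_width: 0.0867
grasp_force: 0.0
t 8.57 pos [ 0.3782 -0.2199  0.0748] rot [-1.7998e+02 -3.0000e-02  8.7000e+01] F [-0.7  0.4  0.2] w 0.0867 g 0.0
shift [ 0.0015 -0.0003  0.0018] turn -0.01
time_s: 9.07
tool_pos: [0.3781, -0.2204, 0.0752]
tool_rot: [180.0, 0.1, 87.0]
force: [-1.7, 0.9, 3.6]
grip_width: 0.0611
grasp_force: 29.7
time_s: 9.57
tool_pos: [0.3782, -0.2202, 0.1747]
tool_rot: [179.9, 0.1, 87.0]
force: [0.4, 1.2, -2.9]
grip_width: 0.0616
grasp_force: 29.6
t 9.57 pos [ 0.3782 -0.2202  0.1747] rot [1.7994e+02 7.0000e-02 8.6970e+01] F [ 0.4  1.2 -2.9] w 0.0616 g 29.6
shift [0.1911 0.1333 0.0066] turn -0.04
```

```bash
echo '0.03 0.02 0 0 0.055
0.06 0.04 0 0 0.055
0.09 0.06 0 0 0.055
0.12 0.08 0 0 0.055
0.15 0.1 0 0 0.055
0.18 0.125 0 0 0.055
0.191 0.133 0 0 0.055
0.191 0.133 0 0 0.055' | python3 steer.py; echo '0 0 0 0 0.055
0 0 0.03 0 0.055
0 0 0.05 0 0.055
0 0 0.07 0 0.055
0 0 0.08 0 0.055
0 0 0.08 0 0.055
0 0 0.08 0 0.055
0 0 0.08 0 0.055' | python3 steer.py; python3 d.py 521.4 -36.4 89
```

```text
time_s: 10.23
tool_pos: [0.5214, -0.0311, 0.1723]
tool_rot: [-179.9, -0.3, 87.4]
force: [-0.3, 0.1, -2.5]
grip_width: 0.0611
grasp_force: 29.6
time_s: 10.9
tool_pos: [0.5214, -0.0368, 0.0954]
tool_rot: [179.9, 0.0, 86.9]
force: [-0.5, -0.4, -2.8]
grip_width: 0.061
grasp_force: 29.6
t 10.9 pos [ 0.5214 -0.0368  0.0954] rot [1.7992e+02 3.0000e-02 8.6940e+01] F [-0.5 -0.4 -2.8] w 0.061 g 29.6
shift [ 0.0004 -0.      0.0084] turn -0.07
```

```bash
echo '0 0 0.002 0 0.055
0 0 0.004 0 0.055
0 0 0.006 0 0.055
0 0 0.007 0 0.055
0 0 0.007 0 0.055
0 0 0.007 0 0.055' | python3 steer.py; echo '0 0 0.001 0 0.055
0 0 0.001 0 0.055
0 0 0.001 0 0.055' | python3 steer.py; echo '0 0 0.001 0 0.055
0 0 0.001 0 0.055
0 0 0.001 0 0.055' | python3 steer.py; python3 d.py 521.4 -36.4 89
```

```text
time_s: 11.4
tool_pos: [0.5208, -0.0362, 0.0875]
tool_rot: [-180.0, 0.0, 87.0]
force: [-0.6, -0.1, -2.5]
grip_width: 0.0613
grasp_force: 29.6
time_s: 11.65
tool_pos: [0.521, -0.0362, 0.0873]
tool_rot: [180.0, 0.0, 87.0]
force: [-4.0, 0.5, 4.8]
grip_width: 0.0609
grasp_force: 29.7
time_s: 11.9
tool_pos: [0.5211, -0.0362, 0.0872]
tool_rot: [180.0, 0.1, 87.0]
force: [-5.8, 0.7, 12.5]
grip_width: 0.0611
grasp_force: 29.8
t 11.9 pos [ 0.5211 -0.0362  0.0872] rot [1.800e+02 6.000e-02 8.699e+01] F [-5.8  0.7 12.5] w 0.0611 g 29.8
shift [-0.0002  0.0003  0.0002] turn -0.02
```

The honey jar is seated: push-back 12 N at the predicted height. Ease off, release, rise, and go to the spice jar.

```bash
echo '0 0 -0.001 0 0.055
0 0 -0.001 0 0.066
0 0 -0.001 0 0.075
0 0 -0.001 0 0.087
0 0 -0.001 0 0.087
0 0 -0.001 0 0.087
0 0 -0.001 0 0.087' | python3 steer.py ; echo '0 0 -0.02 0 0.087
0 0 -0.05 0 0.087
0 0 -0.08 0 0.087
0 0 -0.11 0 0.087
0 0 -0.11 0 0.087
0 0 -0.11 0 0.087' | python3 steer.py;python3 d.py 382 188 195
```

```text
time_s: 12.48
tool_pos: [0.5209, -0.0363, 0.0864]
tool_rot: [180.0, -0.0, 87.0]
force: [0.5, 0.8, -0.7]
grip_width: 0.0851
grasp_force: 0.0
time_s: 12.98
tool_pos: [0.5221, -0.0364, 0.1983]
tool_rot: [179.8, 0.1, 87.0]
force: [0.5, -0.1, -0.3]
grip_width: 0.0874
grasp_force: 0.0
t 12.98 pos [ 0.5221 -0.0364  0.1983] rot [1.7977e+02 7.0000e-02 8.6970e+01] F [ 0.5 -0.1 -0.3] w 0.0874 g 0.0
shift [ 0.2167 -0.1518  0.0044] turn -0.04
```

```bash
echo '0.03 -0.02 0 0 0.087
0.06 -0.04 0 0 0.087
0.09 -0.06 0 0 0.087
0.12 -0.08 0 0 0.087
0.15 -0.105 0 0 0.087
0.18 -0.125 0 0 0.087
0.21 -0.145 0 0 0.087
0.217 -0.152 0 0 0.087' | python3 steer.py ; echo '0 0 0 0 0.087
0 0 0 0 0.087
0 0 0.02 0 0.087
0 0 0.04 0 0.087
0 0 0.04 0 0.087
0 0 0.04 0 0.087' | python3 steer.py;python3 d.py 382 188 90
python3 - <<'E'
from h import *
a=read_camera("side")["color"][150:330,225:345];b=read_camera("top")["color"][150:330,160:390]
cv2.imwrite("pics/g3.png",cv2.resize(np.hstack([a,b]),None,fx=2.2,fy=2.2,interpolation=cv2.INTER_CUBIC))
E
```

```text
time_s: 13.65
tool_pos: [0.3769, 0.193, 0.1953]
tool_rot: [-179.9, 0.0, 87.4]
force: [-0.1, -0.2, 0.1]
grip_width: 0.0871
grasp_force: 0.0
time_s: 14.15
tool_pos: [0.3803, 0.1869, 0.1557]
tool_rot: [-179.8, -0.0, 86.9]
force: [0.2, 0.3, 0.2]
grip_width: 0.0871
grasp_force: 0.0
t 14.15 pos [0.3803 0.1869 0.1557] rot [-1.798e+02 -2.000e-02  8.685e+01] F [0.2 0.3 0.2] w 0.0871 g 0.0
shift [0.0012 0.0019 0.0677] turn -0.16
```

View pics/g3.png

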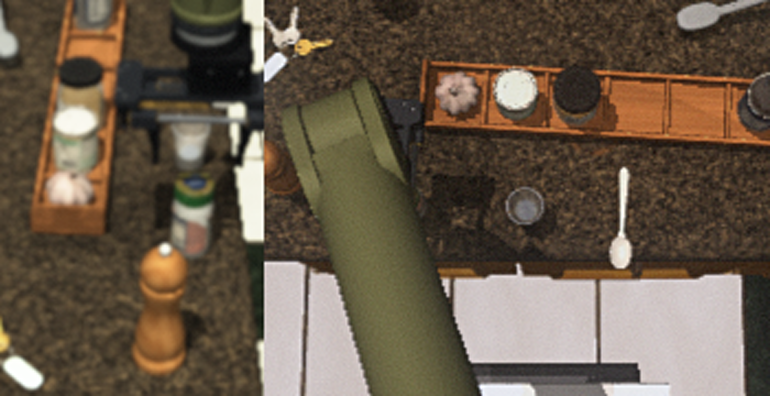

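Tin (515,90) and honey (577,93) stand upright in the rack. The fingers straddle the spice jar, whose cap is at (193,187) in the side half. Descend and grip.

```bash
echo '0.001 0.002 0 0 0.087
0.001 0.002 0.03 0 0.087
0.001 0.002 0.05 0 0.087
0.001 0.002 0.067 0 0.087
0.001 0.002 0.067 0 0.087
0.001 0.002 0.067 0 0.087' | python3 steer.py ; python3 d.py 382 188 90;  echo '0 0 0 0 0.065
0 0 0 0 0.04
0 0 0 0 0.04
0 0 0 0 0.04
0 0 0 0 0.04
0 0 0 0 0.04
0 0 0 0 0.04' | python3 steer.py 15; echo '0 0 -0.02 0 0.04
0 0 -0.05 0 0.04
0 0 -0.08 0 0.04
0 0 -0.11 0 0.04
0 0 -0.13 0 0.04
0 0 -0.13 0 0.04
0 0 -0.13 0 0.04' | python3 steer.py; python3 d.py 517 -118.3 220
```

```text
time_s: 14.75
tool_pos: [0.3826, 0.1895, 0.0898]
tool_rot: [-179.9, -0.0, 87.0]
force: [-0.2, -0.6, -0.3]
grip_width: 0.0868
grasp_force: 0.0
t 14.75 pos [0.3826 0.1895 0.0898] rot [-1.7993e+02 -5.0000e-02  8.6990e+01] F [-0.2 -0.6 -0.3] w 0.0868 g 0.0
shift [-0.0016 -0.0005  0.0018] turn -0.02
time_s: 15.33
tool_pos: [0.3826, 0.1893, 0.0896]
tool_rot: [180.0, 0.0, 87.0]
force: [0.9, 0.2, -0.5]
grip_width: 0.0484
grasp_force: 0.0
time_s: 15.92
tool_pos: [0.383, 0.1894, 0.2201]
tool_rot: [179.9, 0.0, 87.0]
force: [-0.4, -0.1, -0.3]
grip_width: 0.0447
grasp_force: 15.0
t 15.92 pos [0.383  0.1894 0.2201] rot [1.7988e+02 3.0000e-02 8.6970e+01] F [-0.4 -0.1 -0.3] w 0.0447 g 15.0
shift [-0.3002  0.1501  0.0025] turn -0.04
```

The fingers only closed fully as the lift began, so I check how the jar is held.

Run:
```python
from h import *
a=read_camera("side")["color"][110:310,240:400]
cv2.imwrite("pics/g4.png",cv2.resize(a,None,fx=3,fy=3,interpolation=cv2.INTER_CUBIC))
print(env.get_obs()["force"],env.get_obs()["grip_width"])
```

```text
[-0.13439112 -0.41175107 -1.06971727] 0.044856785480385325
```

View pics/g4.png

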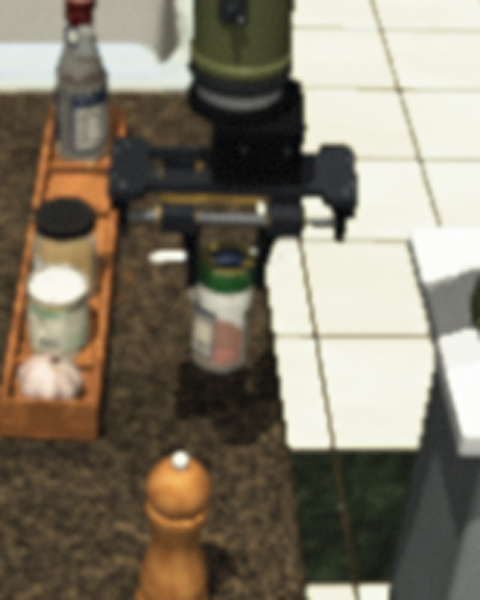

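Run:
```python
from h import *
for z in(.22,.24,.26): print("lid",z,proj("side",[.383,.1894,z])[0])
for z in(.09,.11,.13,.15): print("bot",z,proj("side",[.383,.2115,z])[0])
print(crop((230,257),240,110,3),crop((220,372),240,110,3))
```

```text
lid 0.22 [315.39051074 198.32160919]
lid 0.24 [315.836577   191.71476569]
lid 0.26 [316.28978671 184.96562071]
bot 0.09 [313.13967375 243.92048422]
bot 0.11 [313.55348715 238.14609895]
bot 0.13 [313.97430636 232.24690624]
bot 0.15 [314.4022367  226.21973724]
[316.33333333 195.33333333] [313.         233.66666667]
```

The jar is upright and firmly held by the cap. Its underside is at about 0.124, roughly 5 mm lower in the grip than planned, so I expect contact at TCP z of about 0.107. I carry it over and approach slowly.

```bash
echo '-0.03 0.015 -0.01 0 0.04
-0.06 0.03 -0.01 0 0.04
-0.09 0.045 -0.01 0 0.04
-0.12 0.06 -0.01 0 0.04
-0.155 0.077 -0.01 0 0.04
-0.19 0.095 -0.01 0 0.04
-0.225 0.112 -0.01 0 0.04
-0.26 0.13 -0.01 0 0.04' | python3 steer.py;echo '-0.025 0.012 0 0 0.04
-0.04 0.02 0 0 0.04
-0.04 0.02 0 0 0.04
-0.04 0.02 0 0 0.04
-0.04 0.02 0.03 0 0.04
-0.04 0.02 0.06 0 0.04
-0.04 0.02 0.08 0 0.04
-0.04 0.02 0.08 0 0.04' | python3 steer.py; echo '0 0 0.01 0 0.04
0 0 0.02 0 0.04
0 0 0.025 0 0.04
0 0 0.025 0 0.04
0 0 0.025 0 0.04' | python3 steer.py; python3 d.py 517 -118.3 109
```

```text
time_s: 16.63
tool_pos: [0.4979, -0.0786, 0.2271]
tool_rot: [-179.8, -0.0, 87.0]
force: [1.0, 0.3, -1.0]
grip_width: 0.0449
grasp_force: 15.0
time_s: 17.3
tool_pos: [0.5124, -0.1154, 0.1444]
tool_rot: [-179.5, -0.2, 87.1]
force: [-1.4, -0.9, -1.6]
grip_width: 0.0445
grasp_force: 15.0
time_s: 17.72
tool_pos: [0.5168, -0.1181, 0.1249]
tool_rot: [180.0, 0.0, 87.0]
force: [-0.1, -0.3, -1.4]
grip_width: 0.0445
grasp_force: 15.0
t 17.72 pos [ 0.5168 -0.1181  0.1249] rot [1.7997e+02 1.0000e-02 8.6990e+01] F [-0.1 -0.3 -1.4] w 0.0445 g 15.0
shift [-0.0002  0.0002  0.0179] turn -0.02
```

```bash
echo '0 0 0.004 0 0.04
0 0 0.008 0 0.04
0 0 0.012 0 0.04
0 0 0.012 0 0.04
0 0 0.012 0 0.04' | python3 steer.py; echo '0 0 0.001 0 0.04
0 0 0.002 0 0.04
0 0 0.002 0 0.04' | python3 steer.py; echo '0 0 0.001 0 0.04
0 0 0.002 0 0.04
0 0 0.002 0 0.04' | python3 steer.py
```

```text
time_s: 18.13
tool_pos: [0.5163, -0.1181, 0.1122]
tool_rot: [-180.0, -0.0, 87.0]
force: [-0.2, 0.1, -0.8]
grip_width: 0.0446
grasp_force: 15.0
time_s: 18.38
tool_pos: [0.5168, -0.1182, 0.1109]
tool_rot: [180.0, 0.0, 87.0]
force: [-0.1, -0.1, 0.9]
grip_width: 0.0447
grasp_force: 15.0
time_s: 18.63
tool_pos: [0.5179, -0.1179, 0.1104]
tool_rot: [179.9, 0.0, 87.0]
force: [-1.0, 0.8, 9.2]
grip_width: 0.0446
grasp_force: 15.0
```

Contact at 9 N. Ease off, release, rise and head for the mill.

```bash
echo '0 0 -0.001 0 0.04
0 0 -0.001 0 0.05
0 0 -0.001 0 0.06
0 0 -0.001 0 0.087
0 0 -0.001 0 0.087
0 0 -0.001 0 0.087
0 0 -0.001 0 0.087
0 0 -0.001 0 0.087' | python3 steer.py ; echo '0 0 -0.02 0 0.087
0 0 -0.05 0 0.087
0 0 -0.08 0 0.087
0 0 -0.11 0 0.087
0 0 -0.14 0 0.087
0 0 -0.14 0 0.087' | python3 steer.py;python3 d.py 428 354.5 250
python3 - <<'E'
from h import *
a=read_camera("side")["color"][100:330,190:350];b=read_camera("top")["color"][120:290,140:430]
cv2.imwrite("pics/g5.png",np.hstack([cv2.resize(a,None,fx=2.2,fy=2.2),cv2.resize(b,(435,506))]))
E
```

```text
time_s: 19.3
tool_pos: [0.5165, -0.1182, 0.1094]
tool_rot: [-180.0, -0.0, 87.0]
force: [-0.3, 0.4, 0.0]
grip_width: 0.0814
grasp_force: 0.0
time_s: 19.8
tool_pos: [0.5197, -0.1185, 0.2558]
tool_rot: [179.4, 0.2, 87.0]
force: [0.7, 0.1, -0.4]
grip_width: 0.087
grasp_force: 0.0
t 19.8 pos [ 0.5197 -0.1185  0.2558] rot [179.44   0.18  86.98] F [ 0.7  0.1 -0.4] w 0.087 g 0.0
shift [ 0.4675 -0.1166  0.0052] turn -0.03
```

View pics/g5.png

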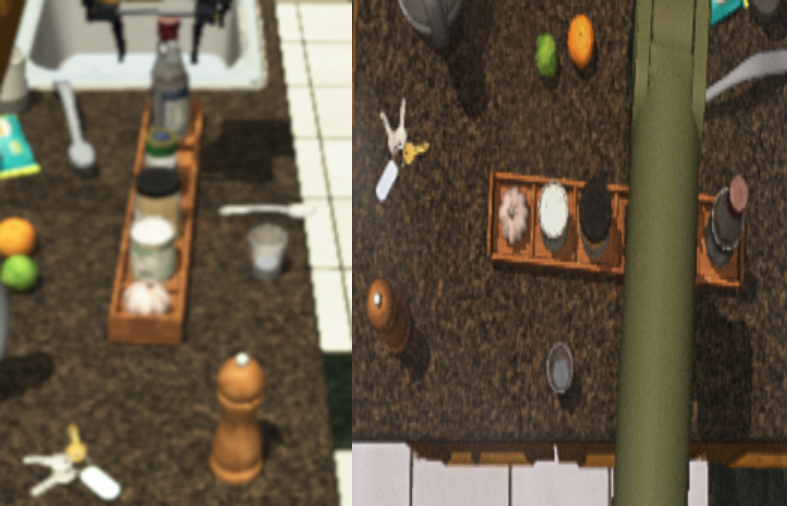

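The spice jar stands upright behind the honey (side half (160,140)), and the rest of the scene is undisturbed. Now the mill, whose head axis is at (0.428, 0.3547).

```bash
echo '0.04 -0.01 0 0 0.087
0.08 -0.02 0 0 0.087
0.12 -0.03 0 0 0.087
0.16 -0.04 0 0 0.087
0.2 -0.05 0 0 0.087
0.24 -0.06 0 0 0.087
0.28 -0.07 0 0 0.087
0.28 -0.07 0 0 0.087' | python3 steer.py; echo '0.04 -0.01 0 0 0.087
0.08 -0.02 0 0 0.087
0.12 -0.03 0 0 0.087
0.16 -0.04 0 0 0.087
0.187 -0.047 0 0 0.087
0.187 -0.047 0 0 0.087
0.187 -0.047 0 0 0.087
0.187 -0.047 0 0 0.087' | python3 steer.py; python3 d.py 428 354.5 141
```

```text
time_s: 20.57
tool_pos: [0.4575, 0.1745, 0.2487]
tool_rot: [-179.9, -0.2, 87.7]
force: [-0.7, 0.3, -0.4]
grip_width: 0.0867
grasp_force: 0.0
time_s: 21.23
tool_pos: [0.4243, 0.3531, 0.2481]
tool_rot: [-179.9, 0.1, 87.0]
force: [-0.6, -0.1, 0.3]
grip_width: 0.0871
grasp_force: 0.0
t 21.23 pos [0.4243 0.3531 0.2481] rot [-1.799e+02  1.100e-01  8.698e+01] F [-0.6 -0.1  0.3] w 0.0871 g 0.0
shift [0.0018 0.0039 0.1091] turn -0.03
```

```bash
echo '0.001 0.004 0.03 0 0.087
0.001 0.004 0.06 0 0.087
0.001 0.004 0.085 0 0.087
0.001 0.004 0.1 0 0.087
0.001 0.004 0.109 0 0.087
0.001 0.004 0.109 0 0.087
0.001 0.004 0.109 0 0.087' | python3 steer.py ; python3 d.py 428 354.5 141;  echo '0 0 0 0 0.065
0 0 0 0 0.045
0 0 0 0 0.045
0 0 0 0 0.045
0 0 0 0 0.045
0 0 0 0 0.045
0 0 0 0 0.045
0 0 0 0 0.045' | python3 steer.py 25; echo '0 0 0 0 0.045
0 0 0 0 0.045
0 0 0 0 0.045' | python3 steer.py; python3 d.py 428 354.5 141
```

```text
time_s: 21.82
tool_pos: [0.4291, 0.3541, 0.1407]
tool_rot: [180.0, 0.0, 86.9]
force: [1.2, -0.5, 0.5]
grip_width: 0.0872
grasp_force: 0.0
t 21.82 pos [0.4291 0.3541 0.1407] rot [1.7999e+02 3.0000e-02 8.6870e+01] F [ 1.2 -0.5  0.5] w 0.0872 g 0.0
shift [ 0.0004 -0.0011  0.0017] turn -0.14
time_s: 22.48
tool_pos: [0.4282, 0.3553, 0.1406]
tool_rot: [-180.0, -0.0, 87.0]
force: [-0.0, 0.7, 0.2]
grip_width: 0.0472
grasp_force: 25.0
time_s: 22.73
tool_pos: [0.4283, 0.3553, 0.1406]
tool_rot: [-180.0, -0.0, 87.0]
force: [0.1, -0.2, 1.0]
grip_width: 0.0477
grasp_force: 25.0
t 22.73 pos [0.4283 0.3553 0.1406] rot [-180.     -0.     86.99] F [ 0.1 -0.2  1. ] w 0.0477 g 25.0
shift [-0.0008 -0.0003  0.0016] turn -0.02
```

```bash
echo '0 0 -0.02 0 0.045
0 0 -0.05 0 0.045
0 0 -0.08 0 0.045
0 0 -0.11 0 0.045
0 0 -0.14 0 0.045
0 0 -0.14 0 0.045
0 0 -0.14 0 0.045' | python3 steer.py; python3 d.py 512.8 -199.5 282.6
echo '-0.03 0.005 0 0 0.045
-0.065 0.01 0 0 0.045
-0.1 0.015 0 0 0.045
-0.135 0.02 0 0 0.045
-0.17 0.025 0 0 0.045
-0.205 0.03 0 0 0.045
-0.24 0.036 0 0 0.045
-0.275 0.042 0 0 0.045' | python3 steer.py; python3 d.py 512.8 -199.5 282.6
```

```text
time_s: 23.32
tool_pos: [0.4289, 0.3557, 0.2817]
tool_rot: [179.9, -0.1, 87.0]
force: [0.2, 0.1, -2.1]
grip_width: 0.0476
grasp_force: 25.0
t 23.32 pos [0.4289 0.3557 0.2817] rot [ 1.7986e+02 -7.0000e-02  8.6970e+01] F [ 0.2  0.1 -2.1] w 0.0476 g 25.0
shift [-0.55    0.1132  0.0006] turn -0.04
time_s: 23.98
tool_pos: [0.4546, 0.0759, 0.2789]
tool_rot: [-179.9, 0.1, 86.9]
force: [0.7, 0.2, -1.3]
grip_width: 0.0472
grasp_force: 25.0
t 23.98 pos [0.4546 0.0759 0.2789] rot [-1.7987e+02  7.0000e-02  8.6920e+01] F [ 0.7  0.2 -1.3] w 0.0472 g 25.0
shift [-0.2719  0.0729 -0.0016] turn -0.09
```

```bash
echo '-0.03 0.01 0 0 0.045
-0.065 0.02 0 0 0.045
-0.1 0.03 0 0 0.045
-0.135 0.04 0 0 0.045
-0.17 0.05 0 0 0.045
-0.205 0.06 0 0 0.045
-0.24 0.07 0 0 0.045
-0.26 0.072 0 0 0.045' | python3 steer.py; echo '-0.01 0 0 0 0.045
-0.01 0 0 0 0.045
-0.01 0 0 0 0.045
-0.01 0 0 0 0.045' | python3 steer.py;python3 d.py 512.8 -199.5 154.6
```

```text
time_s: 24.65
tool_pos: [0.513, -0.1903, 0.2775]
tool_rot: [-179.8, 0.0, 86.7]
force: [0.1, 0.1, -1.3]
grip_width: 0.0472
grasp_force: 25.0
time_s: 24.98
tool_pos: [0.5135, -0.1924, 0.2802]
tool_rot: [-180.0, -0.1, 87.2]
force: [-0.9, 0.1, -1.5]
grip_width: 0.0476
grasp_force: 25.0
t 24.98 pos [ 0.5135 -0.1924  0.2802] rot [-1.7996e+02 -5.0000e-02  8.7160e+01] F [-0.9  0.1 -1.5] w 0.0476 g 25.0
shift [-0.0072 -0.0003  0.1276] turn 0.15
```

```bash
echo '-0.006 0 0.02 0 0.045
-0.006 0 0.05 0 0.045
-0.006 0 0.08 0 0.045
-0.006 0 0.09 0 0.045
-0.006 0 0.09 0 0.045
-0.006 0 0.09 0 0.045
-0.006 0 0.09 0 0.045' | python3 steer.py;python3 d.py 512.8 -199.5 154.6
python3 - <<'E'
from h import *
a=read_camera("side")["color"][80:240,220:380]
cv2.imwrite("pics/g6.png",cv2.resize(a,None,fx=3.5,fy=3.5,interpolation=cv2.INTER_CUBIC))
E
```

```text
time_s: 25.57
tool_pos: [0.5146, -0.2007, 0.1927]
tool_rot: [179.8, 0.1, 87.0]
force: [0.0, -0.1, -1.0]
grip_width: 0.0471
grasp_force: 25.0
t 25.57 pos [ 0.5146 -0.2007  0.1927] rot [1.7982e+02 7.0000e-02 8.7050e+01] F [ 0.  -0.1 -1. ] w 0.0471 g 25.0
shift [ 0.0011 -0.0019  0.0401] turn 0.04
```

View pics/g6.png

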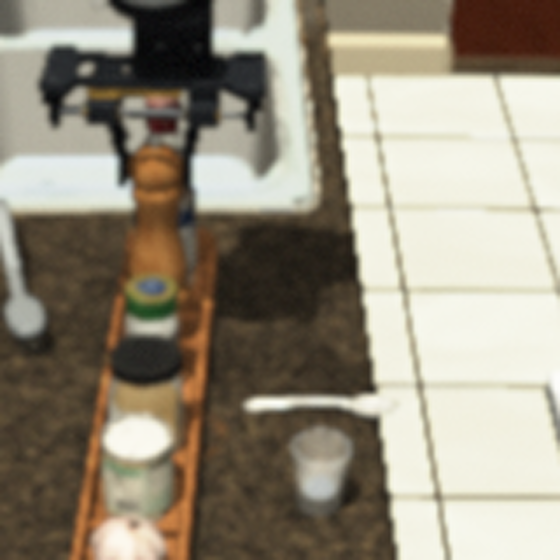

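The mill hangs upright at (157,215), behind the spice cap at (152,290) and over its empty compartment; the bottle is behind it. Lower, seat it gently and release.

```bash
echo '0 -0.001 0.01 0 0.045
0 -0.001 0.02 0 0.045
0 -0.001 0.028 0 0.045
0 -0.001 0.034 0 0.045
0 -0.001 0.034 0 0.045
0 -0.001 0.034 0 0.045' | python3 steer.py; echo '0 0 0.002 0 0.045
0 0 0.003 0 0.045
0 0 0.004 0 0.045
0 0 0.004 0 0.045' | python3 steer.py; echo '0 0 0.001 0 0.045
0 0 0.002 0 0.045
0 0 0.002 0 0.045' | python3 steer.py; python3 d.py 512.8 -199.5 154.6
```

```text
time_s: 26.12
tool_pos: [0.5118, -0.2009, 0.1558]
tool_rot: [-179.9, -0.0, 87.0]
force: [0.0, 0.2, -0.3]
grip_width: 0.0474
grasp_force: 25.0
time_s: 26.45
tool_pos: [0.5124, -0.2011, 0.1527]
tool_rot: [180.0, 0.0, 87.0]
force: [-0.1, 0.5, -0.6]
grip_width: 0.0474
grasp_force: 25.0
time_s: 26.7
tool_pos: [0.5128, -0.201, 0.1526]
tool_rot: [179.9, 0.1, 87.0]
force: [-2.2, 1.5, 8.3]
grip_width: 0.0476
grasp_force: 25.0
t 26.7 pos [ 0.5128 -0.201   0.1526] rot [1.7993e+02 6.0000e-02 8.6990e+01] F [-2.2  1.5  8.3] w 0.0476 g 25.0
shift [ 0.0015 -0.0001 -0.    ] turn -0.02
```

```bash
echo '0 0 -0.001 0 0.045
0 0 -0.001 0 0.055
0 0 -0.001 0 0.065
0 0 -0.001 0 0.087
0 0 -0.001 0 0.087
0 0 -0.001 0 0.087
0 0 -0.001 0 0.087
0 0 -0.001 0 0.087' | python3 steer.py ; echo '0 0 -0.02 0 0.087
0 0 -0.05 0 0.087
0 0 -0.08 0 0.087
0 0 -0.11 0 0.087
0 0 -0.14 0 0.087
0 0 -0.14 0 0.087
0 0 -0.14 0 0.087' | python3 steer.py; echo '0.03 -0.02 0 0 0.087
0.06 -0.04 0 0 0.087
0.09 -0.06 0 0 0.087
0.12 -0.08 0 0 0.087
0.15 -0.08 0 0 0.087
0.18 -0.08 0 0 0.087
0.2 -0.08 0 0 0.087
0.2 -0.08 0 0 0.087' | python3 steer.py; echo '0.04 0 0 0 0.087
0.08 0 0 0 0.087
0.12 0 0 0 0.087
0.16 0 0 0 0.087
0.2 0 0 0 0.087
0.24 0 0 0 0.087
0.25 0 0 0 0.087
0.25 0 0 0 0.087' | python3 steer.py
python3 - <<'E'
from h import *
a=read_camera("side")["color"][90:330,190:350];b=read_camera("top")["color"][120:290,140:430]
cv2.imwrite("pics/g7.png",np.hstack([cv2.resize(a,None,fx=2.2,fy=2.2),cv2.resize(b,(446,528))]))
E
```

```text
time_s: 27.37
tool_pos: [0.5121, -0.2011, 0.1514]
tool_rot: [-180.0, -0.0, 87.0]
force: [-0.1, 0.6, 0.2]
grip_width: 0.0834
grasp_force: 0.0
time_s: 27.95
tool_pos: [0.5132, -0.2012, 0.2934]
tool_rot: [179.8, 0.1, 87.0]
force: [0.4, 0.3, -1.0]
grip_width: 0.0867
grasp_force: 0.0
time_s: 28.62
tool_pos: [0.4421, 0.0079, 0.2905]
tool_rot: [-179.9, -0.0, 87.4]
force: [-0.8, 0.7, 0.5]
grip_width: 0.087
grasp_force: 0.0
time_s: 29.28
tool_pos: [0.4545, 0.2557, 0.2901]
tool_rot: [-179.8, -0.2, 87.4]
force: [0.6, -0.1, -0.2]
grip_width: 0.0869
grasp_force: 0.0
```

View pics/g7.png

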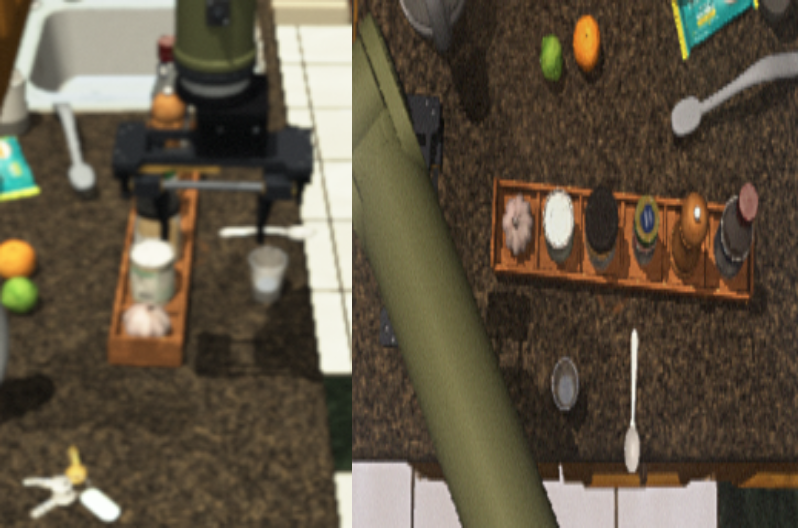

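The picture shows garlic (517,225), tin (560,225), honey (602,222), spice jar (646,225), mill (692,230) and bottle (740,225), each upright in its own compartment. The glass (565,383), teaspoon (633,400) and keys are where they were, and the gripper touches nothing.

```bash
echo '0 0 0 0 0.087
0 0 0 0 0.087
0 0 0 0 0.087
0 0 0 0 0.087' | python3 steer.py | head -2; python3 -c "from cell import env, ticket, read_camera; print(ticket.sign_off())"
```

```text
time_s: 29.72
tool_pos: [0.4564, 0.2513, 0.2916]
the job is handed in; nothing more can be done
None
```

The job is handed in at 29.7 s: from the bottle to the garlic the row now reads mill, spice jar, honey jar, tin, each upright in its own compartment, and the last pictures show the glass, teaspoon and keys where they were; no verdict was returned at sign-off.

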